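Offer a cast clamp arm up to its bench mount

ROBOT

A 6-joint arm with a two-finger parallel gripper is mounted at the origin on the work surface. World frame = base frame: x ahead of the robot, y to its left, z up, the work surface at z = 0. Lengths are in m, angles in rad, forces in N, time in s.
With the tool pointing down it reaches from about 0.3 to 0.85 m from the base axis. Payload 4.2 kg.
Tool frame: the origin (TCP) lies at the very end of the fingers, on their centre line; the grasp point (between the pads) lies 19 mm behind it; z points along the fingers, y is the line along which they close (so a half turn about z gives the same grasp; the last joint's range is limited). The gripper opens to 91 mm and grips with 3 to 60 N. Pads are 32 mm wide; open, the fingers measure 118 mm over their backs; the gripper's body (76 mm by 178 mm) begins 60 mm behind the grasp point.
Start: joints at [1.212, 0.32, 1.565, -0, 1.257, -0.02], TCP at [0.191, 0.542, 0.214] pointing down, gripper open.
Joint ranges: [-3.11, 3.11], [-0.84, 2.01], [0.21, 2.61], [-1.34, 4.49], [0.05, 2.63], [-2.56, 2.56]. Speed limits (rad/s): [2.57, 2.57, 3.14, 3.14, 3.14, 3.14].

INTERFACE

Orientations are given as a unit quaternion [w, x, y, z].
In Python, from plant import ctrl gives the robot as it stands.
- The arm moves only by the tool move_arm, never from a script. Its argument "plan" is a list of rows, each a list of 3 entries, a list of its own where there are three numbers: the opening, from 0 (shut) to 1 (fully open), then the shift along the world's x, y, z in normalised numbers (1 is 400 mm), then the turn about the world's z in parts of the range, where 1.0 means 360 degrees. In form: [[gripper, [dx, dy, dz], twist], ...]. A call has exactly 8 rows; each row is the pose to reach, as a shift and turn from the pose commanded when the call began; what a row does not reach only later rows make up. A row lasts 1/8 s, in which the tool goes at most 62.5 mm and 10.7 degrees, less where a joint would pass 70% of its speed; a pose out of reach is approached as far as the arm can. A shift or turn number past 1, either way, is cut back to 1. A call with a gripper value outside its range is refused whole. The fingers move at their own pace and stop on an object; "grip_force" is the grip in N (left out, the last holds). Time passes only in rows, so rows that repeat a pose let the fingers close, or fill a call up. It gives the time, the measured TCP pose, the force, the opening and the grip force at its end, in the units of the state.
- ctrl.observe(): the state, without advancing time (a new reading comes with each control period).
- ctrl.snapshot(name): name is "scene" or "top" or "wrist"; returns a dict with "image" (400x640x3 uint8, red, green, blue), "K" (3x3 intrinsics, pixels), "D" ([k1, k2, p1, p2, k3] as OpenCV has them; the pictures are not rectified), "rvec" (rotation vector, rad) and "tvec" (3), from world to camera coordinates, as OpenCV has them. Camera axes: x right, y down, z forward; pixel columns grow to the right and rows downward; lengths in m; the calibration is good to about 2 mm. A picture is of the moment at which its call begins. There is no depth.
- ctrl.job_done(): hands the job in; it is judged then, once.
The state is a dict: "clock": time; "joints": joint angles; "qd": joint speeds; "joint_efforts": joint torques, N m; "eef_pos": TCP position; "eef_rot": TCP orientation; "ft_force": force on the tool from outside, world axes, zero at the start; "ft_torque": the same for the moment, N m; "opening": finger opening in m; "grip_force": force on a finger pad.
Only numpy, scipy, OpenCV 4.12 (cv2) and the standard library are available. Lean on these libraries where they do the work, as an engineer would, in place of code of your own. Each camera call takes 0.05 s, during which the arm holds its last target. There are 200 camera calls.

TASK

Take the red dust cap off the mount's spigot and stand it upright on the round cork pad. Then pick up the clamp arm by its balance point and hold it level and still above the mount, without it touching the mount: its bore straight over the spigot, its jaw block straight over the rubber-topped rest, its underside about 30 mm above the tip of the spigot. Finish while still holding it there, and leave the jar, the hammer and the bur block where they stand.

Things in the scene. Friction and masses are not known exactly. Their poses are not given: they have to be found in the camera images.
- mount: Bench mount fixed to the table: dark steel plate 205 x 70 x 10 mm with a steel collar and spigot near one end and a rest block near the other. Origin: on the table under the spigot's axis; +x runs to the rest, 145 mm away; z up. The plate reaches from x = -35 to +170 mm.
- spigot_tip (a point): Centre of the spigot's tip, 52 mm above the table, hidden in the cap at first. The spigot is 14 mm across and rises 24 mm from a collar 23 mm across whose top is 28 mm above the table. Axes as the mount.
- rest_top (a point): Centre of the black rubber top (28 x 48 mm) of the rest block (30 x 50 mm), 28 mm above the table, 145 mm along the mount's x from the spigot.
- cap: Loose red plastic dust cap, an upside-down cup 28 mm across and 34 mm tall, 40 g, its bore 18 mm wide and 28 mm deep, loose over the spigot; its rim sits on the collar, 28 mm above the table. Lift it straight up 30 mm or more to free it. Origin: centre of its open rim (underside); z up.
- pad: Round cork pad, fixed to the table, 90 mm across, 5 mm thick. Origin: centre of its underside, on the table.
- clamp: Loose cast clamp arm, 0.4 to 0.65 kg, lying on the table: a bored boss, a straight bar 14 mm wide (y), bare from x = 20 to 130 mm, 12 to 32 mm above the underside, and a jaw block. Origin: bore centre at the underside; +x along the bar to the block; z up. Balance point: 100 mm along x from the bore, 30 mm short of the block, 19 mm above the underside; about 40 N of grip there holds it level.
- bore (a point): Centre, at the underside, of the 18 mm bore in the clamp arm's round boss, which is 40 mm across and 30 mm tall. This is the clamp arm's origin.
- jaw (a point): Centre of the underside of the clamp arm's steel jaw block, 145 mm along x from the bore. The block is 30 mm (x) by 56 mm (y) by 40 mm tall, with a black slot in its top and a brass screw head standing 10 mm out of each side.
- jar: Bystander: glass jar with a green lid, 56 mm across, 75 mm tall. Origin: centre of its underside.
- hammer: Bystander: small hammer, 220 mm long, lying on the table, under 60 mm tall.
- burs: Bystander: light wooden block 100 x 50 x 30 mm with eight steel burs standing in it, 70 mm tall in all. Origin: centre of its underside.
Things that resemble listed ones, but are neither listed nor needed, are in the scene too. What is shaped like the clamp but green or pink is not meant.

How it is judged:
On the way, in this order (a step that is already met when the one before it is completed fails the run):
1. the red cap stands upright on the cork pad, let go, while the clamp arm still lies on the table (horizontal distance between cap and pad below 0.036 m and z of cap in the frame of pad between 0 and 0.012 m and angle between cap's own z axis and vertical below 0.2 rad and contact force between the fingers and cap below 0.1 N and linear speed of cap below 0.02 m/s and height (world z) of clamp below 0.01 m), for 0.2 s.
2. the clamp arm is lifted clear of the table in the fingers (height (world z) of each of bore, jaw above 0.03 m and contact force between the fingers and clamp above 1 N), for 0.2 s.
At the end, for the whole second after the job is handed in: Cap upright on the pad (within 36 mm of centre), let go. Clamp arm steady in the fingers, gripped within 20 mm of its balance point, level within 0.07 rad, bore within 12 mm of the spigot axis, block within 15 mm of the rest, underside 15 to 50 mm above the spigot tip (horizontal distance between cap and pad below 0.036 m and z of cap in the frame of pad between 0 and 0.012 m and angle between cap's own z axis and vertical below 0.2 rad and contact force between the fingers and cap below 0.1 N and horizontal distance between bore and spigot_tip below 0.012 m and horizontal distance between jaw and rest_top below 0.015 m and z of bore in the frame of spigot_tip between 0.015 and 0.05 m and angle between clamp's own z axis and vertical below 0.07 rad and x of the grasp point in the frame of clamp between 0.08 and 0.12 m and contact force between the fingers and clamp above 1 N and contact force between clamp and mount below 0.1 N and linear speed of clamp below 0.02 m/s and angular speed of clamp below 0.15 rad/s); the arm keeps its last pose, push and grip.
It fails at once if the clamp arm touches the mount (contact force between clamp and mount above 1 N).
It fails at once if the jar is pushed from its place by more than 20 mm (distance of jar from where it was at the start of the episode above 0.02 m).
It fails at once if the hammer is pushed from its place by more than 20 mm (distance of hammer from where it was at the start of the episode above 0.02 m).
It fails at once if the bur block is pushed from its place by more than 20 mm (distance of burs from where it was at the start of the episode above 0.02 m).
It also fails if it takes over 54 s, if anything falls off the work surface, if the arm or the gripper's body presses on something with over 40 N, if the wrist force passes 120 N, or if a joint passes its speed limit or range.

## Working session

There is one attempt and no reset: what is moved stays moved. The work goes in short steps, Python scripts to look and compute and a tool call to move; the robot and the scene stay as the last step left them, time stands still between calls to the robot, and variables do not carry over. Pictures are saved under pics/ and viewed, at most 13 in all, crops included, and the job is handed in when it is done.

Besides the shell and the picture viewer there is one more tool, called after "Call:" by a JSON object that holds its "name" and its "arguments". move_arm: Moves the arm, as the interface text tells. Its arguments: {"type":"object","properties":{"plan":{"type":"array"},"grip_force":{"type":"number"}},"required":["plan"]}

```bash
mkdir -p pics; cat > h.py <<'E'
import numpy as np, cv2, pickle
from plant import ctrl
def snap(n,tag):
    s=ctrl.snapshot(n); pickle.dump(s,open(f'pics/{tag}.pkl','wb')); cv2.imwrite(f'pics/{tag}.png',s['image'][:,:,::-1]); return s
def load(tag): return pickle.load(open(f'pics/{tag}.pkl','rb'))
def ray(s,uv):
    R=cv2.Rodrigues(np.array(s['rvec'],float))[0]; t=np.array(s['tvec'],float).ravel()
    p=cv2.undistortPoints(np.array([[uv]],float),np.array(s['K'],float),np.array(s['D'],float))[0,0]
    return -R.T@t, R.T@np.array([p[0],p[1],1])
def onz(s,uv,z):
    o,d=ray(s,uv); return o+d*(z-o[2])/d[2]
def tri(a,b):
    A=np.zeros((3,3));B=np.zeros(3)
    rs=[ray(*a),ray(*b)]
    for o,d in rs:
        d=d/np.linalg.norm(d);M=np.eye(3)-np.outer(d,d);A+=M;B+=M@o
    p=np.linalg.solve(A,B); return p,[np.linalg.norm(np.cross(p-o,d/np.linalg.norm(d))) for o,d in rs]
def proj(s,p): return cv2.projectPoints(np.array([p],float),np.array(s['rvec'],float),np.array(s['tvec'],float),np.array(s['K'],float),np.array(s['D'],float))[0].ravel()
def blobs(s,lo,hi,amin=40):
    h=cv2.cvtColor(s['image'],cv2.COLOR_RGB2HSV); m=cv2.inRange(h,np.array(lo),np.array(hi))
    n,l,st,c=cv2.connectedComponentsWithStats(m)
    return [(st[i].tolist(),c[i].round(1).tolist()) for i in range(1,n) if st[i,4]>=amin],l
E
python3 -c "
from h import *
a=snap('top','top0');b=snap('scene','scene0')
for s in(a,b):
  o,d=ray(s,(320,200));print(o,d)
print(ctrl.observe())"
```

```text
[ 0.32431951 -0.00201021  1.38764163] [ 0.19044473  0.00354331 -0.98171849]
[ 1.16656131 -0.26148895  1.0706454 ] [-0.46681893  0.21516122 -0.85787629]
{'clock': 0.1, 'joints': array([ 1.21199348e+00,  3.20222434e-01,  1.56554275e+00, -3.42746307e-05,
        1.25736903e+00, -1.99789606e-02]), 'qd': array([-0.00111945, -0.00136967, -0.00194397,  0.00092227, -0.00168422,
        0.00056285]), 'joint_efforts': array([ 4.72710690e-05, -4.13325870e+01, -2.32507986e+01,  7.30614876e-02,
        4.22227965e-02, -3.33612604e-05]), 'eef_pos': array([0.19096188, 0.54189987, 0.21321306]), 'eef_rot': array([-1.29100684e-04,  1.68597471e-01,  9.85684685e-01, -7.60066096e-04]), 'ft_force': array([-0.41604628, -0.12083764, -0.11951357]), 'ft_torque': array([-0.01856775,  0.06196155,  0.00060441]), 'grip_force': 0.0, 'opening': 0.09079137917267721}
```

View pics/top0.png

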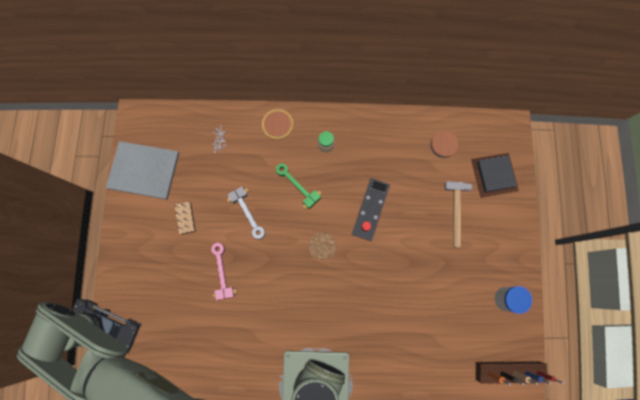

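View pics/scene0.png

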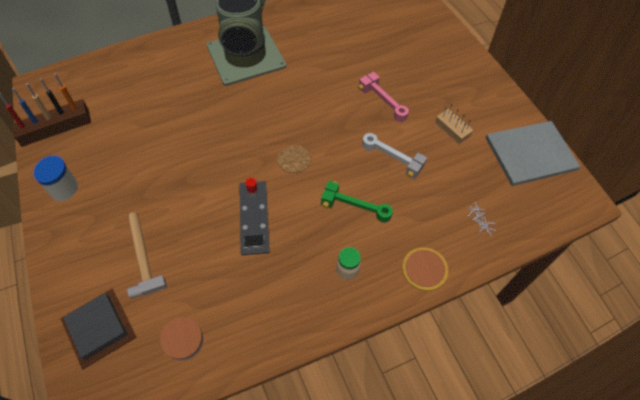

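Top view: the mount is at about (371,210) with the red cap at (367,226). The steel clamp has its bore at (258,233) and its jaw at (238,195); the green and pink ones are decoys. There are three round pad candidates: mottled tan (322,246), reddish with a yellow ring (278,124), and plain reddish (445,144). I'll measure their sizes and enlarge them.

```bash
python3 -c "
from h import *
a=load('top0');b=load('scene0')
def crop(s,c,r,k): 
  x,y=c;return cv2.resize(s['image'][max(y-r,0):y+r,x-r:x+r],(k,k),interpolation=cv2.INTER_CUBIC)
r1=np.hstack([crop(a,c,25,260) for c in((322,246),(278,124),(445,144))])
r2=np.hstack([crop(b,c,30,260) for c in((293,158),(426,268),(181,338))])
cv2.imwrite('pics/c1.png',np.vstack([r1,r2])[:,:,::-1])
for c in ((322,246),(278,124),(445,144)): print(onz(a,c,0.005))
for c in ((293,158),(426,268),(181,338)): print(onz(b,c,0.005))
print('px',onz(a,(322,246),0)-onz(a,(323,246),0))
"
```

```text
[ 0.43870371 -0.00785001  0.005     ]
[0.85903162 0.15723523 0.005     ]
[ 0.80326958 -0.42692443  0.005     ]
[ 0.43650954 -0.00885552  0.005     ]
[0.85981027 0.16388482 0.005     ]
[ 0.79492031 -0.42168506  0.005     ]
px [-9.24110238e-05  3.29862693e-03  0.00000000e+00]
```

View pics/c1.png

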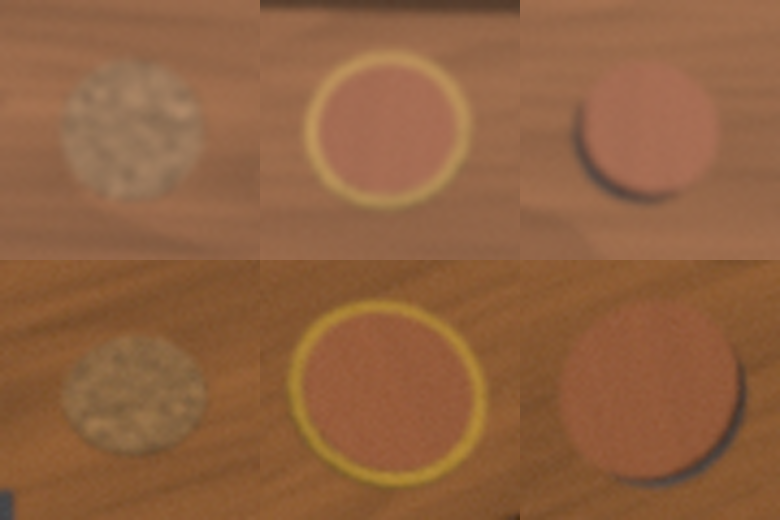

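The mottled disc (322,246) is the cork pad: it is about 27 px, or 90 mm, across, flat, and cork-textured. The ringed disc is about 105 mm and painted; the third is plain with a thick dark edge. Next come rough positions of the cap and clamp, then a wrist look.

```bash
python3 -c "
from h import *
a=load('top0');b=load('scene0')
A=[];
for s in(a,b):
  r1,_=blobs(s,(0,180,90),(6,255,255),15);r2,_=blobs(s,(172,150,90),(180,255,255),15);print(r1,r2)
print(tri((a,(366.7,226)),(b,(251.5,185))))
print('bore',tri((a,(258,233)),(b,(370,141))),onz(a,(258,233),.03))
print('jaw',tri((a,(237,195)),(b,(416,165))),onz(a,(237,195),.04))
for c in((367,226),(380,187)):print(onz(a,c,.03))
for n,c in(('green',(282,169)),('greenjaw',(312,199)),('pinkbore',(217,248)),('pinkjaw',(223,294)),('jar',(326,139)),('bur',(184,218)),('hamhead',(459,186)),('hamend',(458,246))):print(n,onz(a,c,.03))
"
```

```text
[] []
[([245, 177, 11, 15, 103], [250.4, 183.4])] []
(array([ 0.50344449, -0.14778689,  0.04985472]), [np.float64(0.0017413325259791528), np.float64(0.0017413325259790573)])
bore (array([0.4741118 , 0.20371016, 0.01853386]), [np.float64(0.0004767298976827697), np.float64(0.000476729897682724)]) [0.47268236 0.20154    0.03      ]
jaw (array([0.59774523, 0.27929594, 0.02489786]), [np.float64(0.00032398582708087216), np.float64(0.0003239858270807226)]) [0.59485071 0.27648129 0.04      ]
[ 0.50566171 -0.15263906  0.03      ]
[ 0.63720848 -0.19512882  0.03      ]
green [0.68984571 0.13301773 0.03      ]
greenjaw [0.59031003 0.02934596 0.03      ]
pinkbore [0.41959411 0.33276816 0.03      ]
pinkjaw [0.27379283 0.30355621 0.03      ]
jar [ 0.79944247 -0.0116918   0.03      ]
bur [0.51447648 0.45044549 0.03      ]
hamhead [ 0.64841809 -0.46176069  0.03      ]
hamend [ 0.44737078 -0.45140829  0.03      ]
```

Units first: shifts go in shares of 400 mm and turns go in shares of 360 degrees. So 310 mm is 0.775, -300 mm is -0.75.

Call:
{"name": "move_arm", "arguments": {"plan": [[1,[0.1025,-0.1,0.025],0],[1,[0.205,-0.2,0.05],0],[1,[0.3075,-0.3,0.0875],0],[1,[0.41,-0.4,0.125],0],[1,[0.5125,-0.5,0.15],0],[1,[0.615,-0.6,0.175],0],[1,[0.7175,-0.7,0.175],0],[1,[0.775,-0.75,0.175],0]]}}

```text
clock: 1.1
eef_pos: [0.5026, 0.24, 0.2836]
eef_rot: [-0.0, 0.17, 0.985, -0.0]
ft_force: [0.7, -0.4, 0.0]
opening: 0.0913
grip_force: 0.0
```

```bash
python3 -c "
from h import *
s=snap('wrist','w1');print(ctrl.observe()['eef_pos'],ray(s,(320,200)))
for n,p in(('bore',(.474,.204,.03)),('jaw',(.597,.279,.04)),('cap',(.5035,-.148,.062))):print(n,proj(s,p))"
```

```text
[0.50488075 0.23829648 0.28324629] (array([0.42342324, 0.26854296, 0.45320971]), array([ 0.27572978, -0.09895878, -0.95613396]))
bore [285.47621002 154.17585775]
jaw [372.16062426 224.38504513]
cap [ 34.26728312 271.1429282 ]
```

View pics/w1.png

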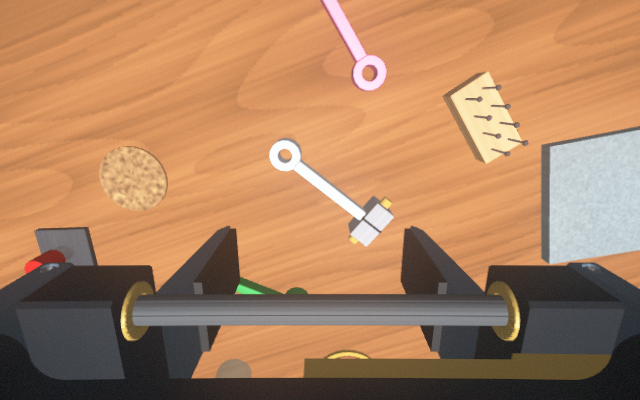

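The wrist view shows the silver clamp, its bore at (285,154) and its jaw block with a black slot and brass screws at (371,221). The cork pad is at (133,178), and the red cap is at the left edge. Now to look over the mount.

In the tool's units: -360 mm is -0.9, -312 mm is -0.78.

Call:
{"name": "move_arm", "arguments": {"plan": [[1,[-0.0175,-0.13,0],0],[1,[-0.035,-0.26,0],0],[1,[-0.0525,-0.39,0],0],[1,[-0.07,-0.52,0],0],[1,[-0.0875,-0.65,0],0],[1,[-0.105,-0.78,0],0],[1,[-0.125,-0.9,0],0],[1,[-0.125,-0.9,0],0]]}}

```text
clock: 2.15
eef_pos: [0.4503, -0.1198, 0.2836]
eef_rot: [-0.0, 0.171, 0.985, -0.0]
ft_force: [0.9, 0.7, 0.5]
opening: 0.0911
grip_force: 0.0
```

```bash
python3 -c "
from h import *
s=snap('wrist','w2');print(ctrl.observe()['eef_pos'])
for n,p in(('cap',(.5035,-.148,.062)),('pad',(.4375,-.008,.005))):print(n,proj(s,p))"
```

```text
[ 0.45062956 -0.11825329  0.28364184]
cap [313.01851538 218.62348489]
pad [397.77316985 124.32717315]
```

View pics/w2.png

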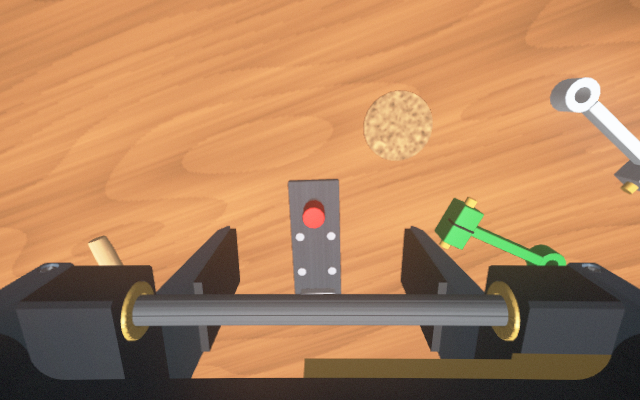

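The cap top is at about (313,215) on the plate, whose near corners are (288,181) and (339,180); the pad is at (398,125). Next I get precise numbers.

```bash
python3 -c "
from h import *
a=load('top0');b=load('scene0');w=load('w2');w1=load('w1')
print(a['image'][226,367],w['image'][210:225:3,313])
for s in(a,b,w):
  h=cv2.cvtColor(s['image'],cv2.COLOR_RGB2HSV);h[...,0]=(h[...,0].astype(int)+90)%180
  m=cv2.inRange(h,(82,160,60),(97,255,255)); n,l,st,c=cv2.connectedComponentsWithStats(m)
  print([(st[i].tolist(),c[i]) for i in range(1,n) if st[i,4]>20])
  if s is w:
    m2=cv2.inRange(h,(82,100,200),(97,255,255));n,l,st,c=cv2.connectedComponentsWithStats(m2);print('bright',[(st[i].tolist(),c[i]) for i in range(1,n) if st[i,4]>20])
# pad in w2 and w1: compare to wood by saturation
for s,c0 in((w,(398,125)),(w1,(133,178))):
  h=cv2.cvtColor(cv2.GaussianBlur(s['image'],(7,7),0),cv2.COLOR_RGB2HSV)
  x,y=c0;print(h[y,x],h[y-50,x])
  m=cv2.inRange(h,(12,40,60),(22,255,255))
  sat=h[...,1];print(cv2.threshold(sat[y-50:y+50,x-60:x+60],0,255,cv2.THRESH_OTSU)[0])
dots=[(300,237),(331,236),(302,272),(332,271),(288,181),(339,180),(295,290),(341,290)]
for d in dots: print(d,onz(w,d,.01))
"
```

```text
[223  84  80] [[255 122 111]
 [255 119 109]
 [255 117 106]
 [255 118 106]
 [255 112 101]]
[([363, 223, 7, 7, 43], array([365.88372093, 225.88372093])), ([538, 372, 16, 8, 27], array([546.14814815, 375.74074074]))]
[([5, 103, 20, 26, 142], array([ 14.95774648, 116.51408451])), ([245, 177, 12, 16, 136], array([250.72058824, 184.43382353]))]
[([303, 201, 22, 22, 165], array([314.28484848, 207.12727273]))]
bright [([303, 207, 22, 21, 359], array([313.1810585 , 217.47075209]))]
[ 16 113 227] [ 13 141 221]
125.0
[ 15 115 221] [ 13 143 217]
127.0
(300, 237) [ 0.54096475 -0.1825446   0.01      ]
(331, 236) [ 0.55438913 -0.14048574  0.01      ]
(302, 272) [ 0.59407616 -0.19946435  0.01      ]
(332, 271) [ 0.60740101 -0.15736223  0.01      ]
(288, 181) [ 0.45883487 -0.16882614  0.01      ]
(339, 180) [ 0.48076778 -0.10346384  0.01      ]
(295, 290) [ 0.61872059 -0.21991384  0.01      ]
(341, 290) [ 0.64192048 -0.15507932  0.01      ]
```

```bash
python3 -c "
from h import *
a=load('top0');b=load('scene0');w=load('w2');w1=load('w1')
print('cap',onz(w,(313.2,217.5),.062),tri((w,(313.2,217.5)),(b,(251.3,182.5))),tri((w,(313.2,217.5)),(a,(366.5,226))))
for s,c0,g in((w,(398,125),60),(w1,(133,178),60)):
  x,y=c0;h=cv2.cvtColor(cv2.GaussianBlur(s['image'],(9,9),0),cv2.COLOR_RGB2HSV)
  m=(h[...,1]<127).astype(np.uint8);m[:y-g]=0;m[y+g:]=0;m[:,:x-g]=0;m[:,x+g:]=0
  m=cv2.morphologyEx(m,cv2.MORPH_OPEN,np.ones((5,5)))
  n,l,st,c=cv2.connectedComponentsWithStats(m);i=l[y,x];cs,_=cv2.findContours((l==i).astype(np.uint8),0,2)
  e=cv2.fitEllipse(cs[0]);print('pad',e,onz(s,e[0],.005))
  P.append(e[0]) if 'P' in globals() else globals().update(P=[e[0]])
print(tri((w,P[0]),(w1,P[1])))
# clamp points in w1: boss circle and bar
h=cv2.cvtColor(w1['image'],cv2.COLOR_RGB2HSV);m=((h[...,1]<60)&(h[...,2]>120)).astype(np.uint8)
m[:130]=0;m[260:]=0;m[:,:255]=0;m[:,410:]=0
n,l,st,c=cv2.connectedComponentsWithStats(m);print([(st[i].tolist(),c[i]) for i in range(1,n) if st[i,4]>30])
bo=m[138:172,268:303];n,l,st,c=cv2.connectedComponentsWithStats(1-bo);print([(st[i].tolist(),c[i]+[268,138]) for i in range(1,n)])
y=cv2.resize(w1['image'][130:260,260:410],(900//1-100,693-100),interpolation=cv2.INTER_CUBIC);cv2.imwrite('pics/c2.png',y[:,:,::-1]);print(800/150,593/130)
"
```

```text
cap [ 0.50219004 -0.14728315  0.062     ] (array([ 0.50310522, -0.14642965,  0.06007492]), [np.float64(0.0011595745280460067), np.float64(0.0011595745280460349)]) (array([ 0.50084347, -0.14688851,  0.06595438]), [np.float64(0.00017303598847254772), np.float64(0.0001730359884725574)])
pad ((397.8419189453125, 125.29098510742188), (66.04942321777344, 71.5240478515625), 40.10600280761719) [ 0.43870923 -0.00824726  0.005     ]
pad ((132.72454833984375, 178.2938995361328), (59.1788330078125, 69.61030578613281), 124.64784240722656) [ 0.43861197 -0.00678697  0.005     ]
(array([ 0.43882196, -0.00790274,  0.00323762]), [np.float64(0.00015234520681478849), np.float64(0.00015234520681482597)])
[([269, 138, 125, 108, 2893], array([334.04113377, 193.31316972]))]
[([0, 0, 27, 34, 195], array([273.26153846, 155.25641026])), ([21, 0, 14, 23, 92], array([299.17391304, 144.58695652])), ([12, 11, 12, 11, 100], array([285.5, 154. ]))]
5.333333333333333 4.561538461538461
```

View pics/c2.png

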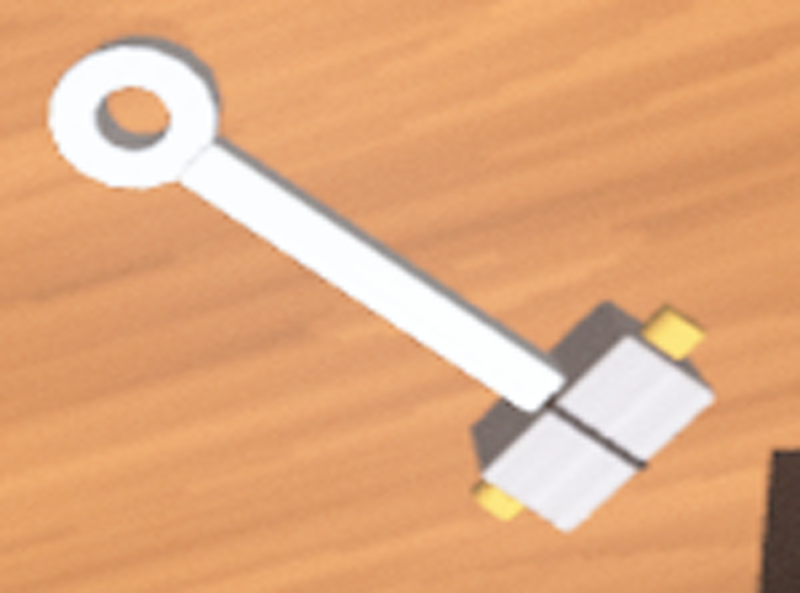

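The crop confirms the silver clamp: bored boss centred at (285,154), and a jaw block with a black slot and brass screws, its top centre at (372,225). Now going to the cap.

In the tool's units: -250 mm is -0.625, -130 mm is -0.325.

Call:
{"name": "move_arm", "arguments": {"plan": [[1,[0.065,-0.0375,-0.1],0],[1,[0.13,-0.0725,-0.2],0],[1,[0.13,-0.0725,-0.325],0],[1,[0.13,-0.0725,-0.45],0],[1,[0.13,-0.0725,-0.55],0],[1,[0.13,-0.0725,-0.625],0],[0,[0.13,-0.0725,-0.625],0],[0,[0.13,-0.0725,-0.625],0]], "grip_force": 15}}

```text
clock: 3.2
eef_pos: [0.5042, -0.146, 0.035]
eef_rot: [0.001, 0.168, 0.986, 0.0]
ft_force: [0.4, 0.5, -0.2]
opening: 0.0739
grip_force: 0.0
```

In the tool's units: 70 mm is 0.175, 45 mm is 0.1125.

Call:
{"name": "move_arm", "arguments": {"plan": [[0,[0,0,0],0],[0,[0,0,0],0],[0,[0,0,0],0],[0,[0,0,0],0],[0,[0,0,0.0125],0],[0,[0,0,0.05],0],[0,[0,0,0.1125],0],[0,[0,0,0.175],0]]}}

```text
clock: 4.2
eef_pos: [0.5033, -0.1467, 0.1056]
eef_rot: [0.0, 0.169, 0.986, -0.0]
ft_force: [0.3, -0.1, -0.8]
opening: 0.0284
grip_force: 15.0
```

```bash
python3 -c "
from h import *
b=load('scene0');w=load('w2');w1=load('w1')
print('bore',onz(w1,(285.3,154.3),.03),tri((w1,(285.3,154.3)),(w,(582,95))))
for c in((285.3,154.3,.03),(372.3,225.1,.04)):print(onz(w1,c[:2],c[2]))
# bar edges at z=.032
for c in((215,140),(183,181),(563,380),(528,410)):print('bar',onz(w1,(260+c[0]/5.3333,130+c[1]/4.5615),.032))
s=snap('scene','s2');o=ctrl.observe();print(o['eef_pos'],o['opening'],o['grip_force'])"
```

```text
bore [0.47407189 0.20373364 0.03      ] (array([0.47542775, 0.20293441, 0.02570902]), [np.float64(0.0008457126259896426), np.float64(0.0008457126259895357)])
[0.47407189 0.20373364 0.03      ]
[0.59802155 0.27887861 0.04      ]
bar [0.4877057  0.21893523 0.032     ]
bar [0.49594813 0.20768751 0.032     ]
bar [0.58243408 0.27557165 0.032     ]
bar [0.58836893 0.26458647 0.032     ]
[ 0.50538542 -0.14738983  0.1089122 ] 0.028159269186313386 14.990649903193116
```

Cap held (28 mm). The clamp is at bore (474,204), yaw 31.2°, length 145 mm as stated. Placing the cap on the pad.

In the tool's units: 139 mm is 0.3475, 93 mm is 0.2325.

Call:
{"name": "move_arm", "arguments": {"plan": [[0,[-0.0525,0.115,0],0],[0,[-0.1075,0.2325,0],0],[0,[-0.16,0.3475,0],0],[0,[-0.16,0.3475,-0.075],0],[0,[-0.16,0.3475,-0.15],0],[0,[-0.16,0.3475,-0.2],0],[0,[-0.16,0.3475,-0.22],0],[0,[-0.16,0.3475,-0.23],0]]}}

```text
clock: 5.25
eef_pos: [0.4394, -0.0079, 0.0124]
eef_rot: [0.0, 0.168, 0.986, -0.0]
ft_force: [-5.3, -2.4, 21.1]
opening: 0.028
grip_force: 15.0
```

In the tool's units: 140 mm is 0.35, 80 mm is 0.2.

Call:
{"name": "move_arm", "arguments": {"plan": [[0,[0,0,0],0],[1,[0,0,0],0],[1,[0,0,0],0],[1,[0,0,0],0],[1,[0,0,0],0],[1,[0,0,0.075],0],[1,[0,0,0.2],0],[1,[0,0,0.35],0]]}}

```text
clock: 6.25
eef_pos: [0.4382, -0.0076, 0.1528]
eef_rot: [-0.001, 0.169, 0.986, -0.0]
ft_force: [1.0, -0.2, 0.3]
opening: 0.0911
grip_force: 0.0
```

```bash
python3 -c "
from h import *
s=snap('scene','s3');a=snap('top','t3');snap('wrist','w3')
print(proj(s,(.4387,-.0077,.039)),proj(a,(.4387,-.0077,.039)))
for q in(s,a):
  h=cv2.cvtColor(q['image'],cv2.COLOR_RGB2HSV);h[...,0]=(h[...,0].astype(int)+90)%180
  m=cv2.inRange(h,(82,160,60),(97,255,255)); n,l,st,c=cv2.connectedComponentsWithStats(m)
  print([(st[i].tolist(),c[i]) for i in range(1,n) if st[i,4]>20])
f=lambda q,x,y,r:cv2.resize(q['image'][y-r*3//4:y+r*3//4,x-r:x+r],(400,300),interpolation=cv2.INTER_CUBIC)
x,y=map(int,proj(s,(.47,-.07,.0)));u,v=map(int,proj(a,(.56,-.16,.02)))
cv2.imwrite('pics/c3.png',np.vstack([np.hstack([f(s,x,y,64),f(a,u,v,48)]),np.hstack([cv2.resize(load('w3')['image'],(400,300)),f(s,*map(int,proj(s,(.58,-.17,.0))),64)])])[:,:,::-1])
print(x,y,u,v,proj(s,(.58,-.17,.0)))"
```

```text
[293.28877106 150.9484882 ] [322.02151337 245.12424552]
[([5, 103, 20, 26, 141], array([ 14.82978723, 116.37588652])), ([289, 147, 10, 15, 125], array([293.648, 153.824]))]
[([538, 372, 16, 8, 31], array([546.        , 375.64516129]))]
276 175 368 210 [254.60991656 222.35249436]
```

View pics/c3.png

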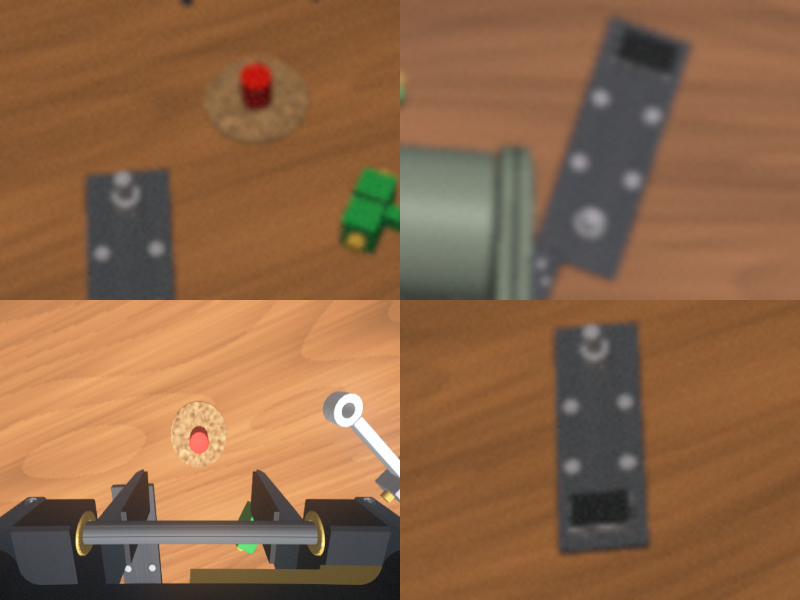

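The cap stands upright at the centre of the cork pad and the spigot is bare. In the crops the spigot tip is at top (365.6,227) and scene (251.7,184.6), and the black rest at top (379.5,186) and scene (254,240.6). Triangulating both.

```bash
python3 -c "
from h import *
s=load('s3');a=load('t3')
C=[]
for q,c in((a,(379.5,186)),(s,(254,240.6))):
  g=cv2.cvtColor(q['image'],cv2.COLOR_RGB2GRAY);x,y=map(int,c);r=18
  t=g[y-r:y+r,x-r:x+r];m=(t<t[r,r]+ (12)).astype(np.uint8);n,l,st,cc=cv2.connectedComponentsWithStats(m);i=l[r,r];print(st[i],cc[i]+[x-r,y-r],t[r,r]);C.append(cc[i]+[x-r,y-r])
print('rest',tri((a,C[0]),(s,C[1])),onz(a,C[0],.028),onz(s,C[1],.028))
print('spig',tri((a,(365.6,227)),(s,(251.7,182))),onz(a,(365.6,227),.052),onz(s,(251.7,182),.052))
"
```

```text
[12 14 13  9 77] [378.93506494 185.93506494] 41
[  9  13  19  11 173] [253.4566474  240.01156069] 39
rest (array([ 0.64069362, -0.19134561,  0.03038639]), [np.float64(0.00018790320364287587), np.float64(0.0001879032036428403)]) [ 0.64120228 -0.19186115  0.028     ] [ 0.6395448  -0.19100474  0.028     ]
spig (array([ 0.49916945, -0.14435537,  0.0556129 ]), [np.float64(0.0010147364074612262), np.float64(0.001014736407461158)]) [ 0.49937527 -0.14572537  0.052     ] [ 0.49711681 -0.1429691   0.052     ]
```

In the tool's units: 240 mm is 0.6, 225 mm is 0.5625, 51 degrees is 0.1417.

Call:
{"name": "move_arm", "arguments": {"plan": [[1,[0.0375,0.0825,0],0.0278],[1,[0.075,0.165,0],0.0556],[1,[0.1125,0.2475,0],0.0833],[1,[0.15,0.33,0],0.1111],[1,[0.1875,0.4125,0],0.1389],[1,[0.175,0.5625,0.05],0.1417],[1,[0.175,0.6,0.05],0.1417],[1,[0.175,0.6,0.05],0.1417]]}}

```text
clock: 7.4
eef_pos: [0.5082, 0.2325, 0.1704]
eef_rot: [-0.001, -0.273, 0.962, -0.0]
ft_force: [0.6, -0.5, -0.1]
opening: 0.0912
grip_force: 0.0
```

```bash
python3 -c "
from h import *
w=snap('wrist','w4');o=ctrl.observe();print(o['eef_pos'],o['eef_rot'])
for p in((.474,.2037,.03),(.598,.2789,.04),(.5596,.2556,.032)):print(proj(w,p))"
```

```text
[0.50817392 0.2314651  0.17044022] [-1.62490908e-03 -2.72513679e-01  9.62150362e-01 -5.79872428e-04]
[312.87774776 142.87726642]
[312.48118709 288.52815562]
[312.69474732 244.37425165]
```

View pics/w4.png

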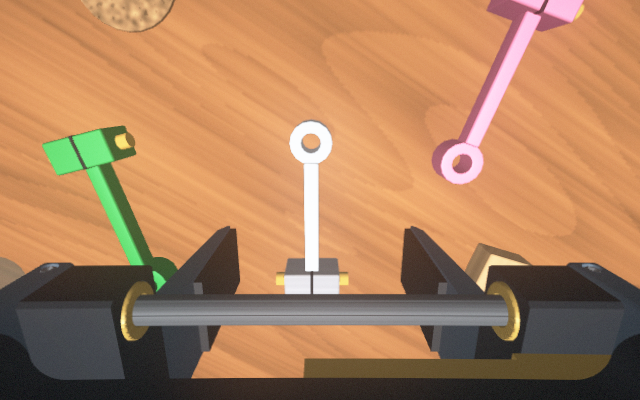

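The wrist view shows the clamp bar vertical at x≈311 with the bore at (311,143), against a prediction of (313,143), so it is aligned. Descending to the balance point and gripping at 40 N.

In the tool's units: -168 mm is -0.42, -130 mm is -0.325.

Call:
{"name": "move_arm", "arguments": {"plan": [[1,[0.0625,0.03,-0.05],0],[1,[0.125,0.0575,-0.125],0],[1,[0.125,0.0575,-0.225],0],[1,[0.125,0.0575,-0.325],0],[1,[0.125,0.0575,-0.3875],0],[1,[0.125,0.0575,-0.4175],0],[1,[0.125,0.0575,-0.42],0],[0,[0.125,0.0575,-0.42],0]], "grip_force": 40}}

```text
clock: 8.45
eef_pos: [0.5599, 0.2552, 0.005]
eef_rot: [0.001, -0.272, 0.962, 0.0]
ft_force: [-1.2, 0.7, 1.2]
opening: 0.0838
grip_force: 0.0
```

Call:
{"name": "move_arm", "arguments": {"plan": [[0,[0,0,0],0],[0,[0,0,0],0],[0,[0,0,0],0],[0,[0,0,0],0],[0,[0,0,0],0],[0,[0,0,0],0],[0,[0,0,0],0],[0,[0,0,0],0]]}}

```text
clock: 9.45
eef_pos: [0.5592, 0.2551, 0.0039]
eef_rot: [0.0, -0.272, 0.962, -0.0]
ft_force: [0.3, -1.0, -0.7]
opening: 0.0134
grip_force: 40.0
```

In the tool's units: 126 mm is 0.315, 115 mm is 0.2875.

Call:
{"name": "move_arm", "arguments": {"plan": [[0,[0,0,0.0075],0],[0,[0,0,0.025],0],[0,[0,0,0.0625],0],[0,[0,0,0.1125],0],[0,[0,0,0.175],0],[0,[0,0,0.2375],0],[0,[0,0,0.2875],0],[0,[0,0,0.315],0]]}}

```text
clock: 10.45
eef_pos: [0.5595, 0.2556, 0.132]
eef_rot: [0.001, -0.272, 0.962, 0.0]
ft_force: [1.2, 0.1, -5.8]
opening: 0.0133
grip_force: 40.0
```

```bash
python3 -c "
from h import *
w=snap('wrist','w5');s=snap('scene','s5');o=ctrl.observe();print(o['eef_pos'],o['ft_force'],o['ft_torque'])
f=lambda q,x,y,r:cv2.resize(q['image'][y-r*3//4:y+r*3//4,x-r:x+r],(400,300),interpolation=cv2.INTER_CUBIC)
x,y=map(int,proj(s,(.55,.25,.13)));print(x,y)
cv2.imwrite('pics/c5.png',np.hstack([cv2.resize(w['image'],(400,300)),f(s,x,y,64)])[:,:,::-1])"
```

```text
[0.55973875 0.25567452 0.13167387] [ 0.04515478  0.43892584 -5.14131113] [0.10340268 0.01773883 0.06617081]
404 130
```

View pics/c5.png

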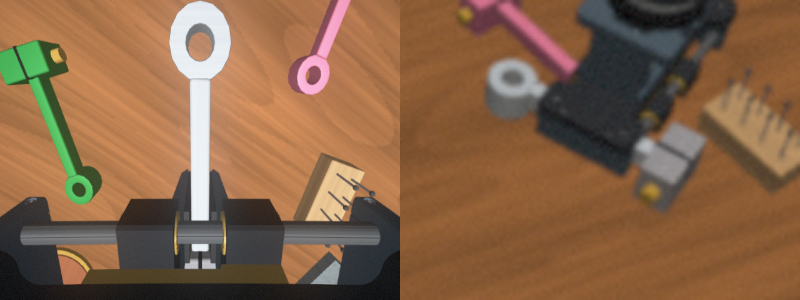

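Clamp held level (13.3 mm opening, ~5.5 N weight), boss and block both clear. Carrying it over the mount smoothly at this height.

In the tool's units: -235 mm is -0.5875, -200 mm is -0.5, -3.5 degrees is -0.0097.

Call:
{"name": "move_arm", "arguments": {"plan": [[0,[0.0025,-0.025,0],-0.0028],[0,[0.0075,-0.075,0],-0.0097],[0,[0.0125,-0.15,0],-0.0194],[0,[0.02,-0.2375,0],-0.0306],[0,[0.0275,-0.325,0],-0.0417],[0,[0.0375,-0.4125,0],-0.0528],[0,[0.045,-0.5,0],-0.0639],[0,[0.0525,-0.5875,0],-0.075]]}}

```text
clock: 11.55
eef_pos: [0.5793, 0.0176, 0.1293]
eef_rot: [-0.001, -0.038, 0.999, -0.0]
ft_force: [0.4, -0.8, -5.1]
opening: 0.0136
grip_force: 40.0
```

In the tool's units: -197 mm is -0.4925, -187 mm is -0.4675, -22.3 degrees is -0.0619.

Call:
{"name": "move_arm", "arguments": {"plan": [[0,[0.0075,-0.0875,0],-0.0111],[0,[0.015,-0.175,0],-0.0222],[0,[0.0225,-0.2625,0],-0.0333],[0,[0.03,-0.35,0],-0.0444],[0,[0.035,-0.42,0],-0.0528],[0,[0.04,-0.4675,0],-0.0592],[0,[0.0425,-0.4925,0],-0.0619],[0,[0.0425,-0.4925,0],-0.0619]]}}

```text
clock: 12.55
eef_pos: [0.5969, -0.1769, 0.1297]
eef_rot: [-0.0, 0.154, 0.988, 0.0]
ft_force: [-1.2, 0.0, -6.0]
opening: 0.0136
grip_force: 40.0
```

```bash
python3 -c "
from h import *
w=snap('wrist','w6');s=snap('scene','s6');a=snap('top','t6');o=ctrl.observe();print(o['eef_pos'],o['eef_rot'])
f=lambda q,x,y,r:cv2.resize(q['image'][y-r*3//4:y+r*3//4,x-r:x+r],(400,300),interpolation=cv2.INTER_CUBIC)
x,y=map(int,proj(s,(.58,-.17,.08)));u,v=map(int,proj(a,(.58,-.17,.1)));print(x,y,u,v)
cv2.imwrite('pics/c6.png',np.vstack([np.hstack([cv2.resize(w['image'],(400,300)),f(s,x,y,64)]),np.hstack([f(a,u,v,48),f(w,320,90,120)])])[:,:,::-1])
d=np.array([.953,-.304]);c=np.array([.5025,-.147])
print('bore top pred',proj(w,(*c,.156)),'spigot',proj(w,(*c,.052)))"
```

```text
[ 0.59696073 -0.17570795  0.12989175] [-2.61094611e-04  1.53486585e-01  9.88150650e-01  3.03485831e-04]
251 206 375 199
bore top pred [318.76586192  56.46948791] spigot [319.26146196  73.7150243 ]
```

View pics/c6.png

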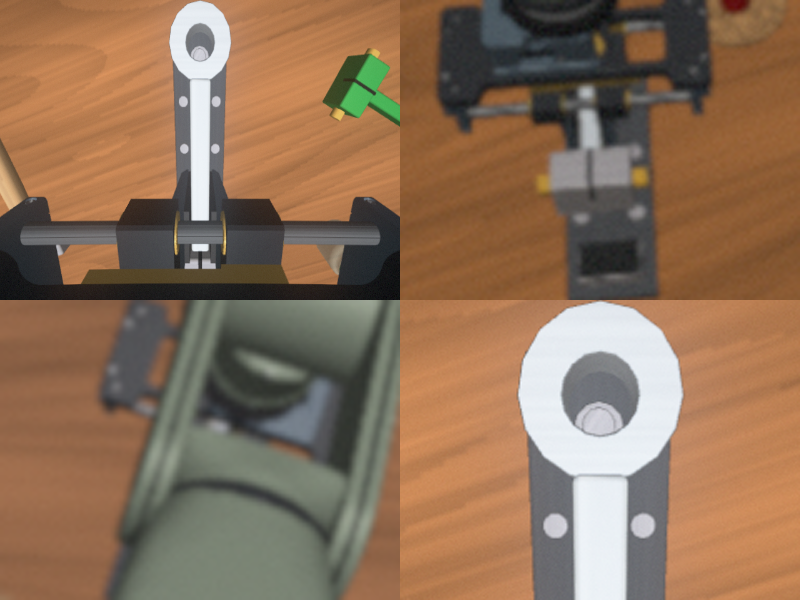

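The wrist view shows the boss at (320,56), with the spigot tip visible through the bore at (319,72). Predictions were (319,56.5) and (319,74), so it is aligned within 1–2 mm. Lowering 44 mm.

In the tool's units: -44 mm is -0.11, -43 mm is -0.1075.

Call:
{"name": "move_arm", "arguments": {"plan": [[0,[0,0,-0.0125],0],[0,[0,0,-0.035],0],[0,[0,0,-0.06],0],[0,[0,0,-0.085],0],[0,[0,0,-0.1],0],[0,[0,0,-0.1075],0],[0,[0,0,-0.11],0],[0,[0,0,-0.11],0]]}}

```text
clock: 13.7
eef_pos: [0.5973, -0.1768, 0.0862]
eef_rot: [0.0, 0.154, 0.988, 0.0]
ft_force: [-0.2, 0.3, -6.0]
opening: 0.0138
grip_force: 40.0
```

Call:
{"name": "move_arm", "arguments": {"plan": [[0,[0,0,0],0],[0,[0,0,0],0],[0,[0,0,0],0],[0,[0,0,0],0],[0,[0,0,0],0],[0,[0,0,0],0],[0,[0,0,0],0],[0,[0,0,0],0]]}}

```text
clock: 14.7
eef_pos: [0.5971, -0.1767, 0.086]
eef_rot: [0.0, 0.154, 0.988, 0.0]
ft_force: [0.2, 0.6, -5.1]
opening: 0.0139
grip_force: 40.0
```

```bash
python3 -c "
from h import *
w=snap('wrist','w7');s=snap('scene','s7');o=ctrl.observe();print(o['eef_pos'],o['ft_force'],o['opening'])
c=np.array([.5025,-.147]);j=np.array([.6405,-.191])
f=lambda q,x,y,r:cv2.resize(q['image'][y-r*3//4:y+r*3//4,x-r:x+r],(400,300),interpolation=cv2.INTER_CUBIC)
print('bore',proj(w,(*c,.112)),'spig',proj(w,(*c,.052)),'jawtop',proj(s,(*j,.122)))
x,y=map(int,proj(s,(*j,.122)))
A=f(w,320,90,120);B=f(s,x,y,48)
q=proj(s,(*j,.122));cv2.circle(B,(int((q[0]-x+48)*400/96),int((q[1]-y+36)*300/72)),3,(255,0,0),-1)
q=proj(w,(*c,.112));cv2.circle(A,(int((q[0]-200)/.6),int(q[1]/.6)),3,(255,0,0),-1)
cv2.imwrite('pics/c7.png',np.hstack([A,B])[:,:,::-1])"
```

```text
[ 0.59711436 -0.17664915  0.08596786] [ 0.18838158 -0.91555483 -5.61768078] 0.01402842664619741
bore [318.15051012  56.2120708 ] spig [318.72084203  68.36468639] jawtop [249.18886389 221.66445184]
```

View pics/c7.png

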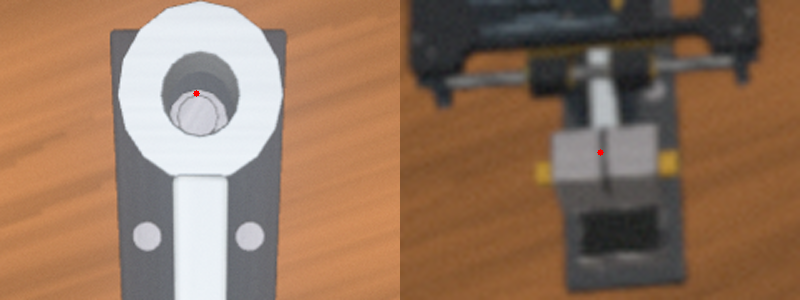

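The projected targets (red) fall on the bore centre and the jaw block's top centre, so the clamp is level, aligned and still. Handing in.

```bash
python3 -c "
from plant import ctrl
print(ctrl.job_done())"
```

```text
the job is handed in; nothing more can be done
None
```

I handed the job in at about 15 s of the 54 s allowed: the red cap stands upright on the cork pad, and the clamp arm is held level by its balance point, about 30 mm above the spigot tip and over the rest, in line to 1–2 mm by the camera checks; the interface did not report the verdict.

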